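# Set the bag sealer's film selector and time knob

### The arm

A 6-joint arm with a two-finger parallel gripper is mounted at the origin on a cart in front of the work surface, level with it; the furniture and walls round the work are solid. World frame = base frame: x ahead of the robot, y to its left, z up, the work surface at z = 0. Lengths are in m, angles in degrees, forces in N, time in s.
With the tool pointing down it reaches from about 0.225 to 0.875 m from the base axis. Payload 3.4 kg.
Tool frame: the origin (TCP) lies midway between the tips of the shut fingers; the grasp point (between the pads) lies 19 mm behind it; z points along the fingers, y is the direction in which the jaws open and shut (so a half turn about z gives the same grasp; the last joint's range is limited). The gripper opens to 85 mm and grips with 20 to 120 N. Pads are 22 mm wide; open, the fingers measure 114 mm over their backs; the gripper's body (76 mm by 85 mm) begins 54 mm behind the grasp point. The pads swing forward as they close: fully open they stand 13 mm farther back than shut.
Start: joints at [-71.276, 15.808, 86.224, -0, 77.962, -6.933], TCP at [0.249, -0.518, 0.231] pointing down, gripper open.
Joint ranges: [-165.64, 165.64], [-43.16, 119.46], [12.63, 154.43], [-67.54, 247.53], [6.08, 155.33], [-154.97, 154.97]. Speed limits (degrees/s): [147.25, 147.25, 180, 180, 180, 180].

### API

Orientations are given as [roll, pitch, yaw] about the fixed x, y, z axes, in that order (R = Rz(yaw) Ry(pitch) Rx(roll)).
In Python, from workcell import robot, vision, models gives the robot as it stands. The module is installed in compiled form; this text tells all that it offers.
- The arm moves only by the tool play_rows, never from a script. Its argument "increments" is a list of rows, each an object of numbers: "claw": the finger opening in mm, from 0 to 85.4; "x", "y", "z": the shift along the tool's x, y, z in units of 50 mm (1.0 is 50 mm); "twist": the turn about the tool's z in degrees. In form: [{"claw": .., "x": .., "y": .., "z": .., "twist": ..}, ...]. A call has 1 to 20 rows; each row shifts and turns the pose as measured when the row begins, along the tool's axes as they then stand; what a row does not reach is not made up. A row lasts 1/8 s, in which the tool goes at most 62.5 mm and 10.7 degrees, less where a joint would pass 70% of its speed; a pose out of reach is approached as far as the arm can. A call is refused whole if a number of a shift passes 1 or a number of a turn 10.7, either way. A call with a gripper value outside its range is refused whole. The fingers move at their own pace and stop on an object; the grip force is fixed at half the most. Time passes only in rows, so rows that do not move let the fingers close. It gives the time, the measured TCP pose, the force and the opening at its end, in the units of the state.
- robot.observe(): the state, without advancing time (a new reading comes with each control period).
- vision.get_image(name): name is "scene" or "top"; returns the picture (400x640x3 uint8, red, green, blue); there is no depth.
- vision.calibration(name): a dict with "fx", "fy", "cx", "cy" (pixels), "rvec" (rotation vector, rad) and "tvec" (3), from world to camera coordinates, as OpenCV has them. Camera axes: x right, y down, z forward; pixel columns grow to the right and rows downward; lengths in m; the calibration is good to about 2 mm. A picture is of the moment at which its call begins. calibration takes no time and is no camera call.
- robot.close_job(): hands the job in, once; it reports no verdict.
Trained networks look in the newest picture that a camera, given by its name, has taken for a name from the list of things; names that differ only in an ending like _2 or _b are one class to them, and where a whole thing is asked for, a point or a joint stands for the part that bears it (a point fixed in the world has none). Each returns a list of dicts, best first, with "confidence" (0 to 1); they miss things now and then, are a little off and sometimes report something else, mostly with a low value. They report only what shows in the picture. A call takes as long as a camera call.
- models.masks_of(camera, label): "pixels" (400x640 bool, what is visible of it).
- models.landmark_of(camera, label): "xyz" ([x, y, z] in m, in world coordinates, good to about 4 mm: a listed point, or the origin of a listed thing).
The state is a dict: "t": time; "qpos": joint angles; "joint_vel": joint speeds; "joint_torque": joint torques, N m; "tool_pos": TCP position; "tcp_rot": TCP orientation; "ft_force": force on the tool from outside, world axes, zero at the start; "moment": the same for the moment, N m; "width": finger opening in m.
Only numpy, scipy, OpenCV 4.12 (cv2) and the standard library are available. Lean on these libraries where they do the work, as an engineer would, in place of code of your own. Each camera call takes 0.05 s, during which the arm holds its last target.

### The job

Set up the bag sealer for the next batch: click its bar-shaped selector round until it rests at the setting with four pips, and turn the round time knob until its pointer rib lines up with the little metal clip on its dial. Leave the clip where it is and do not disturb the things standing around.

Things in the scene. Friction and masses are not known exactly. Their poses are not given: they have to be found in the camera images.
- sealer: White bag sealer, 165 deep x 250 wide, fixed. Origin: centre of its footprint; x = to its back, y = left, z = up. The front half is a face sloping up to the back at 30 deg (40 to 97 mm high), so both dial axes lean 30 deg towards the front. Dials half-way up: selector left, time knob right, 120 mm apart. Jaw behind: up to 178 mm high, 60 mm or more from the dial axes.
- selector_grip (a point): Point to grasp on the selector's axis, 32 mm above the sloping face. The selector is a black disc (radius 27, 9 high) with an upright bar grip 12 thick, 50 long, from 8 to 46 mm above the face. z = dial axis, out of the face; x = along the bar to its pointed end (turns with it); y = across the bar's 12 mm.
- selector (a joint): Angle (rad): 0 = pointed end straight up the slope, grows clockwise seen from the front; stops at +-2.08. Six clicks 0.785 apart, marked by 1 to 6 raised pips clockwise: one pip -1.963, two -1.178, three -0.393, four +0.393, five, six. It takes about 0.2 N m to leave a click; let go, it snaps to the nearest click. Starts at one or two pips.
- knob_grip (a point): Point on the time knob's axis, 30 mm above the sloping face, to be grasped. The time knob is round, black and fluted, 40 mm in diameter from 10 to 44 mm above the face, with a skirt of radius 27 below. z = the dial axis, out of the face; x = towards the knob's pointer rib (turns with the knob).
- time_knob (a joint): Angle (rad): 0 when its pointer rib points straight up the slope, grows clockwise as seen from the front, stops at +-2.6. No clicks: a steady friction of about 0.06 N m keeps it where it is left. Starts between +0.9 and +1.4.
- knob_pointer (a point): Tip of the time knob's raised pointer rib (a rib 4 mm wide on the skirt; a bright line on the knob's top runs the same way): 31 mm from the axis, 4 mm above the face.
- clip_point (a point): Inner end of the memory clip, a small dark steel finger 5 wide, 5 high that reaches in over the time dial's plate from its rim (32 to 57 mm from the axis; outer end 14 wide, 8 high). With the rib in line with the clip, this point and the rib's tip coincide. The clip is stiff and must stay.
- time_clip (a joint): Angle of the memory clip (rad), measured like the time knob's: the knob is set when both angles are equal. It stands somewhere between -1.4 and -0.9.
- marker: Marker pen, 17x135x16, lying on the counter in front of the sealer. Origin at its underside.
- tape_roll: Roll of beige tape, 96x95x25, lying flat right of the sealer. Origin at its underside.
- bell: Round counter bell, 83 in diameter, 62 high, left of the sealer. Origin at its underside.
- card_reader: Small white square card reader, 68x68x14, lying near the front edge. Origin at its underside.

How it is judged:
By the outcome, as a careful person would: the job done as asked, in the order asked, and still so for the second after the job is handed in, with the robot touching nothing.
It also fails if it takes over 61 s, if anything falls off the work surface, if the arm or the gripper's body presses on something with over 40 N, if the wrist force passes 120 N, or if a joint passes its speed limit or range.

## Working session

There is one attempt and no reset: what is moved stays moved. The work goes in short steps, Python scripts to look and compute and a tool call to move; the robot and the scene stay as the last step left them, time stands still between calls to the robot, and variables do not carry over. Pictures are saved under pics/ and viewed, and the job is handed in when it is done.

Besides the shell and the picture viewer there is one more tool, called after ">>>" as name(argument=value, ...), one argument or row to a line, values as JSON. play_rows: Moves the arm, as the interface text tells. Its arguments: {"type":"object","properties":{"increments":{"type":"array","items":{"type":"object","properties":{"claw":{"type":"number"},"x":{"type":"number"},"y":{"type":"number"},"z":{"type":"number"},"twist":{"type":"number"}}}}},"required":["increments"]}

```bash
mkdir -p pics; ls
cat > h.py <<'E'
from workcell import robot, vision, models
import numpy as np, cv2
from scipy.spatial.transform import Rotation as R
def cal(n):
    c=vision.calibration(n); K=np.array([[c['fx'],0,c['cx']],[0,c['fy'],c['cy']],[0,0,1]])
    return K,np.array(c['rvec'],float),np.array(c['tvec'],float)
def proj(n,P):
    K,r,t=cal(n); return cv2.projectPoints(np.array(P,float).reshape(-1,3),r,t,K,None)[0].reshape(-1,2)
def shot(n,f):
    im=vision.get_image(n); cv2.imwrite('pics/'+f,im[:,:,::-1]); return im
E
python3 - <<'E'
from h import *
np.set_printoptions(precision=4,suppress=True)
shot('scene','s0.png');shot('top','t0.png')
for n in['scene','top']:
  K,r,t=cal(n); Rm=cv2.Rodrigues(r)[0]; print(n,K[0,0],-Rm.T@t,Rm[2])
  for l in['sealer','selector_grip','knob_grip','knob_pointer','clip_point','marker','tape_roll','bell','card_reader']:
    print(l,[(np.round(d['xyz'],4),round(d['confidence'],2)) for d in models.landmark_of(n,l)[:2]])
print(robot.observe())
E
```

```text
pics
scene 438.00759599604675 [-0.6072 -0.9233  0.8599] [ 0.727   0.4717 -0.4989]
sealer [(array([ 0.4983, -0.3067, -0.0009]), 0.91)]
selector_grip [(array([ 0.4522, -0.2492,  0.0938]), 0.59)]
knob_grip [(array([ 0.4443, -0.3694,  0.0954]), 0.65)]
knob_pointer [(array([ 0.4624, -0.3974,  0.0775]), 0.69)]
clip_point []
marker [(array([ 0.3939, -0.3047, -0.0047]), 0.71)]
tape_roll [(array([ 0.4469, -0.5721,  0.0001]), 0.94)]
bell [(array([ 0.4639, -0.0251,  0.0022]), 0.65)]
card_reader [(array([ 0.3845,  0.1694, -0.0031]), 0.49)]
top 496.3914366537861 [ 0.3614 -0.1858  1.5256] [ 0.0996 -0.0101 -0.995 ]
sealer [(array([ 0.4948, -0.3082, -0.0001]), 0.72)]
selector_grip [(array([ 0.4518, -0.2474,  0.0948]), 0.81)]
knob_grip [(array([ 0.4457, -0.3652,  0.0948]), 0.62), (array([ 0.4635, -0.0248, -0.0029]), 0.38)]
knob_pointer [(array([0.3873, 0.1666, 0.0016]), 0.73), (array([ 0.4466, -0.3701,  0.0948]), 0.63)]
clip_point []
marker [(array([ 0.3927, -0.3031, -0.0003]), 0.69)]
tape_roll [(array([ 0.4549, -0.5711, -0.0009]), 0.75)]
bell [(array([ 0.4599, -0.0264, -0.0018]), 0.75)]
card_reader [(array([0.3893, 0.1687, 0.0014]), 0.62), (array([ 0.4473, -0.3678,  0.0962]), 0.21)]
{'t': 1.0, 'qpos': array([-71.278 ,  15.8073,  86.2241,   0.0003,  77.9621,  -6.9345]), 'joint_vel': array([ 0.1031,  0.0901,  0.0249, -0.1382, -0.0385,  0.0339]), 'joint_torque': array([ -0.002 , -41.6673, -24.6106,  -0.0003,   0.0003,   0.    ]), 'tool_pos': array([ 0.249 , -0.5184,  0.2313]), 'tcp_rot': array([179.9936,   0.0005,  25.6565]), 'ft_force': array([ 0.4751, -0.625 , -0.314 ]), 'moment': array([-0.0144,  0.0363, -0.0521]), 'width': 0.08525638466683372}
```

Run:
```python
import cv2
from h import *
s=cv2.imread('pics/s0.png');t=cv2.imread('pics/t0.png')
p=proj('scene',[[.45,-.31,.1]])[0];q=proj('top',[[.45,-.31,.1]])[0];print(p,q)
def crop(im,c,w,h,k):
  x,y=int(c[0]-w/2),int(c[1]-h/2);x=max(x,0);y=max(y,0);print(x,y);return cv2.resize(im[y:y+h,x:x+w],None,fx=k,fy=k,interpolation=cv2.INTER_CUBIC)
cv2.imwrite('pics/s0c.png',crop(s,p,160,120,5));cv2.imwrite('pics/t0c.png',crop(t,q,130,100,6))
```

```text
[339.16170459 213.52567655] [350.58078364 213.69079096]
259 153
285 163
```

View pics/s0.png

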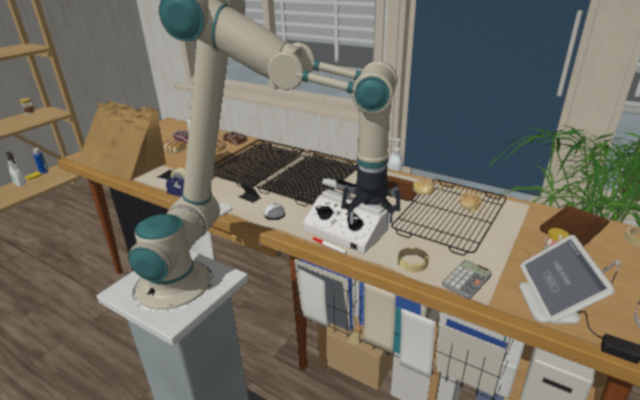

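View pics/t0.png

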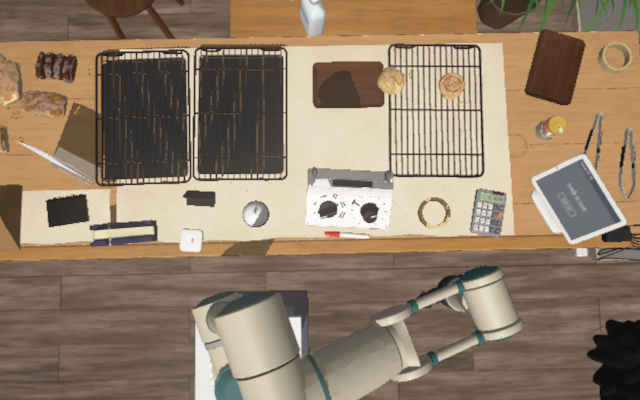

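```bash
sleep 1
```

```text
(no output)
```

View pics/s0c.png

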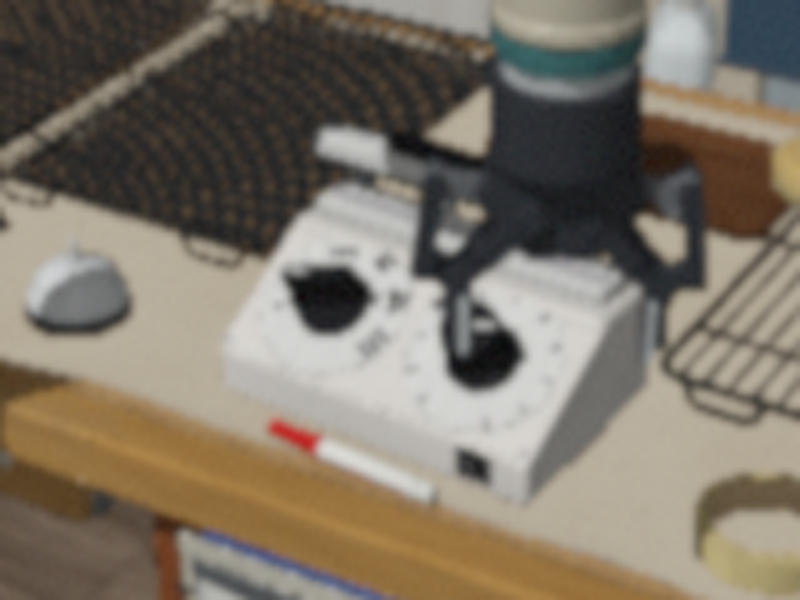

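View pics/t0c.png

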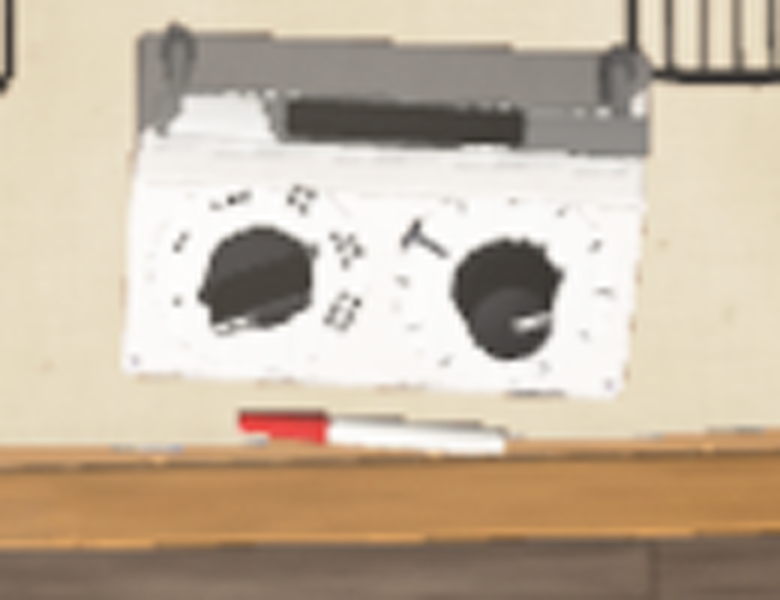

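```bash
cat >> h.py <<'E'
S30,C30=.5,np.sqrt(3)/2
POSE=[0.497,-0.3085,np.radians(-3.6)]
def W(P,pose=None):
    x,y,a=pose or POSE; P=np.array(P,float).reshape(-1,3)
    return P@R.from_euler('z',a).as_matrix().T+[x,y,0]
def dial(side,th,r,h):  # sealer-frame point; side +1 selector,-1 knob
    c=np.array([-.0331,side*.06,.0685]);u=np.array([C30,0,S30]);n=np.array([-S30,0,C30])
    return c+r*(np.cos(th)*u+np.sin(th)*np.array([0,-1,0]))+h*n
def overlay(n,src,out,win,k,extra=[]):
    im=cv2.imread('pics/'+src); x,y,w,h=win
    c=cv2.resize(im[y:y+h,x:x+w],None,fx=k,fy=k,interpolation=cv2.INTER_CUBIC)
    def pl(P,col,close=True):
        q=(proj(n,W(P))-[x,y]+.5)*k; cv2.polylines(c,[np.round(q).astype(int)],close,col,1,cv2.LINE_AA)
    X0,X1=-.0825,.0162;Y=.125
    pl([[X0,Y,.04],[X0,-Y,.04],[X1,-Y,.097],[X1,Y,.097]],(0,0,255))
    pl([[X0,Y,0],[X0,-Y,0],[X0,-Y,.04],[X0,Y,.04]],(0,160,0))
    ts=np.linspace(0,2*np.pi,40)
    pl([dial(1,t,.027,.009) for t in ts],(255,0,0)); pl([dial(-1,t,.02,.044) for t in ts],(255,0,0)); pl([dial(-1,t,.027,.01) for t in ts],(255,128,0))
    for P,col in extra: pl(P,col,False)
    cv2.imwrite('pics/'+out,c)
E
python3 - <<'E'
from h import *
overlay('top','t0.png','t0o.png',(285,163,130,100),6)
overlay('scene','s0.png','s0o.png',(290,170,110,85),7)
E
```

```text
(no output)
```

View pics/t0o.png

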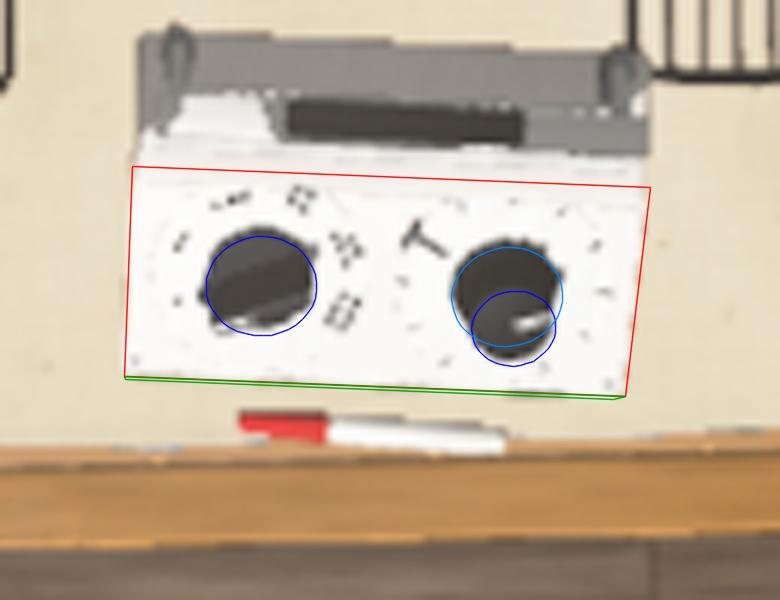

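View pics/s0o.png

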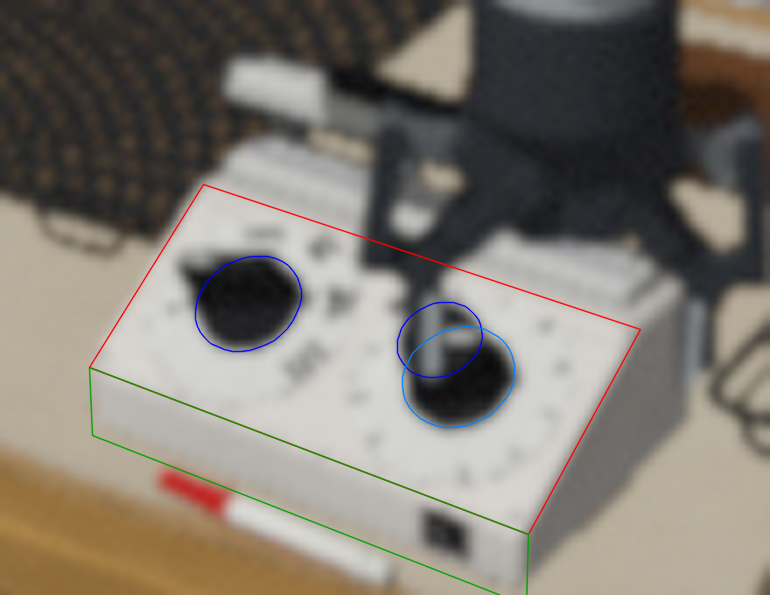

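```bash
cat >> h.py <<'E'
POSE=[0.4995,-0.3085,np.radians(-3.6)]
def ray2dial(n,px,side,h,d=(0,0)):
    """pixel -> (theta deg, r mm) on plane at height h over the face"""
    K,r,t=cal(n);Rm=cv2.Rodrigues(r)[0];o=-Rm.T@t
    v=Rm.T@np.linalg.inv(K)@np.array([px[0],px[1],1.])
    Rs=R.from_euler('z',POSE[2]).as_matrix();o=Rs.T@(o-[POSE[0],POSE[1],0]);v=Rs.T@v
    nn=np.array([-S30,0,C30]);c=dial(side,0,0,h);s=((c-o)@nn)/(v@nn);p=o+s*v-c
    a,b=p@[C30,0,S30],-p[1]
    return np.degrees(np.arctan2(b,a)),np.hypot(a,b)*1e3,a*1e3,b*1e3
def cpx(win,k,p): return np.array(p)/k-.5+np.array(win[:2])
E
python3 - <<'E'
from h import *
np.set_printoptions(precision=1,suppress=True)
POSE
w=(285,163,130,100)
for nm,p,s,h in[('clipin',(447,256),-1,.004),('clipout',(405,228),-1,.006),('rib',(562,273),-1,.004),('lineA',(515,326),-1,.044),('lineB',(547,313),-1,.044),('selpt',(203,295),1,.02),('barA',(215,325),1,.046),('barB',(310,300),1,.046)]:
  print(nm,np.array(ray2dial('top',cpx(w,6,p),s,h)))
overlay('top','t0.png','t0o.png',(300,180,90,60),8,[([dial(-1,a,.02,.006),dial(-1,a,.057,.006)],(0,255,0)) for a in[-.9,-1.15,-1.4]]+[([dial(-1,a,0,.044),dial(-1,a,.02,.044)],(0,255,255)) for a in(.9,1.15,1.4)])
E
```

```text
clipin [-63.1  33.5  15.2 -29.9]
clipout [-59.7  59.7  30.2 -51.6]
rib [72.4 28.2  8.5 26.9]
lineA [146.8   1.8  -1.5   1. ]
lineB [68.7 16.7  6.1 15.6]
selpt [-97.1  28.3  -3.5 -28.1]
barA [-106.3   23.1   -6.5  -22.2]
barB [68.4 24.   8.8 22.3]
```

View pics/t0o.png

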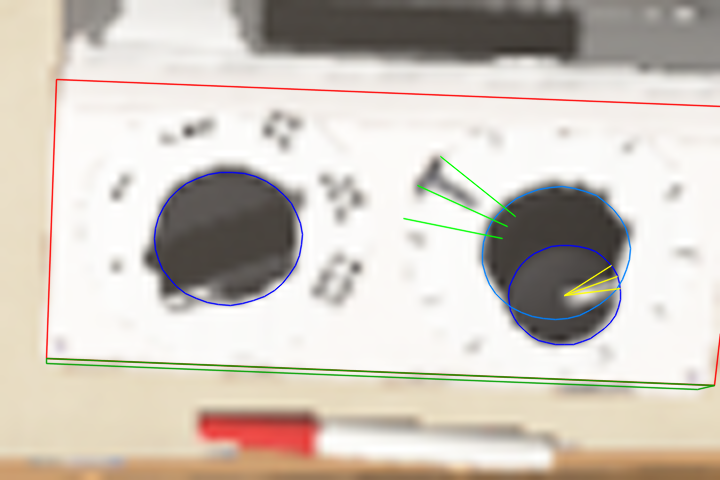

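```bash
cat >> h.py <<'E'
def go(target):
    s=robot.observe(); Rm=R.from_euler('xyz',s['tcp_rot'],degrees=True).as_matrix()
    d=Rm.T@(np.array(target)-s['tool_pos']); print('pos',np.round(s['tool_pos'],4),'rot',np.round(s['tcp_rot'],2),'q',np.round(s['qpos'],1),'F',np.round(s['ft_force'],1),'M',np.round(s['moment'],2),'w',round(s['width'],4),'t',s['t']);print('target',np.round(target,4),'tool units total',np.round(d/.05,2))
def axis_at(side,z):
    c=dial(side,0,0,0); return W([c[0]-(z-c[2])*.57735,c[1],z])[0]
E
python3 - <<'E'
from h import *
print(axis_at(1,.091),axis_at(-1,.088))
E
```

```text
[ 0.457268   -0.24572436  0.091     ] [ 0.45146177 -0.36559632  0.088     ]
```

>>> play_rows(
  increments=[
    {"claw":30,"twist":-10.6},
    {"claw":30,"twist":-10.6},
    {"claw":30,"twist":-10.6},
    {"claw":30,"twist":-10.6},
    {"claw":30,"twist":-10.6},
    {"claw":30,"twist":-10.6},
    {"claw":30,"twist":-10.6},
    {"claw":30,"twist":-10.6},
    {"claw":30,"twist":-2},
    {"claw":30},
  ],
)

```text
schema error: expected keys claw, x, y, z, twist
```

Run:
```python
from h import *
p=axis_at(1,.091);p[2]=.23;go(p)
```

```text
pos [ 0.249  -0.5184  0.2313] rot [179.99   0.    25.66] q [-71.3  15.8  86.2   0.   78.   -6.9] F [ 0.5 -0.6 -0.3] M [-0.01  0.04 -0.05] w 0.0853 t 1.0
target [ 0.4573 -0.2457  0.23  ] tool units total [ 6.12 -3.11  0.03]
```

>>> play_rows(
  increments=[
    {"claw":30,"x":0,"y":0,"z":0,"twist":-10.6},
    {"claw":30,"x":0,"y":0,"z":0,"twist":-10.6},
    {"claw":30,"x":0,"y":0,"z":0,"twist":-10.6},
    {"claw":30,"x":0,"y":0,"z":0,"twist":-10.6},
    {"claw":30,"x":0,"y":0,"z":0,"twist":-10.6},
    {"claw":30,"x":0,"y":0,"z":0,"twist":-10.6},
    {"claw":30,"x":0,"y":0,"z":0,"twist":-10.6},
    {"claw":30,"x":0,"y":0,"z":0,"twist":-10.6},
    {"claw":30,"x":0,"y":0,"z":0,"twist":-2},
    {"claw":30,"x":0,"y":0,"z":0,"twist":0},
  ],
)

```text
t: 2.25
tool_pos: [0.249, -0.5183, 0.2314]
tcp_rot: [-180.0, 0.0, 113.9]
ft_force: [0.0, -0.6, -1.1]
width: 0.0302
```

Run:
```python
from h import *
p=axis_at(1,.091);p[2]=.23;go(p)
```

```text
pos [ 0.249  -0.5183  0.2314] rot [-1.8000e+02  1.0000e-02  1.1391e+02] q [-71.3  15.8  86.2  -0.   78.  -95.2] F [ 0.  -0.6 -1.1] M [-0.04 -0.02  0.02] w 0.0302 t 2.25
target [ 0.4573 -0.2457  0.23  ] tool units total [3.3  6.02 0.03]
```

>>> play_rows(
  increments=[
    {"claw":30,"x":0.3,"y":0.55,"z":0,"twist":0},
    {"claw":30,"x":0.3,"y":0.55,"z":0,"twist":0},
    {"claw":30,"x":0.3,"y":0.55,"z":0,"twist":0},
    {"claw":30,"x":0.3,"y":0.55,"z":0,"twist":0},
    {"claw":30,"x":0.3,"y":0.55,"z":0,"twist":0},
    {"claw":30,"x":0.3,"y":0.55,"z":0,"twist":0},
    {"claw":30,"x":0.3,"y":0.55,"z":0,"twist":0},
    {"claw":30,"x":0.3,"y":0.55,"z":0,"twist":0},
    {"claw":30,"x":0.3,"y":0.55,"z":0,"twist":0},
    {"claw":30,"x":0.3,"y":0.55,"z":0,"twist":0},
    {"claw":30,"x":0.3,"y":0.5,"z":0,"twist":2},
    {"claw":30,"x":0,"y":0,"z":0,"twist":0},
  ],
)

```text
t: 3.75
tool_pos: [0.4643, -0.2399, 0.2316]
tcp_rot: [179.9, 0.2, 111.2]
ft_force: [-0.3, -0.4, 0.0]
width: 0.0301
```

Run:
```python
from h import *
p=axis_at(1,.091);go(p)
shot('scene','s1.png'); 
im=cv2.imread('pics/s1.png')[140:260,270:430]; cv2.imwrite('pics/s1c.png',cv2.resize(im,None,fx=5,fy=5,interpolation=cv2.INTER_CUBIC))
```

```text
pos [ 0.4643 -0.2399  0.2316] rot [179.93   0.18 111.19] q [-34.9  11.2  92.5  -0.   76.1 -56.1] F [-0.3 -0.4  0. ] M [ 0.02  0.03 -0.02] w 0.0301 t 3.75
target [ 0.4573 -0.2457  0.091 ] tool units total [-0.05 -0.18  2.81]
```

View pics/s1c.png

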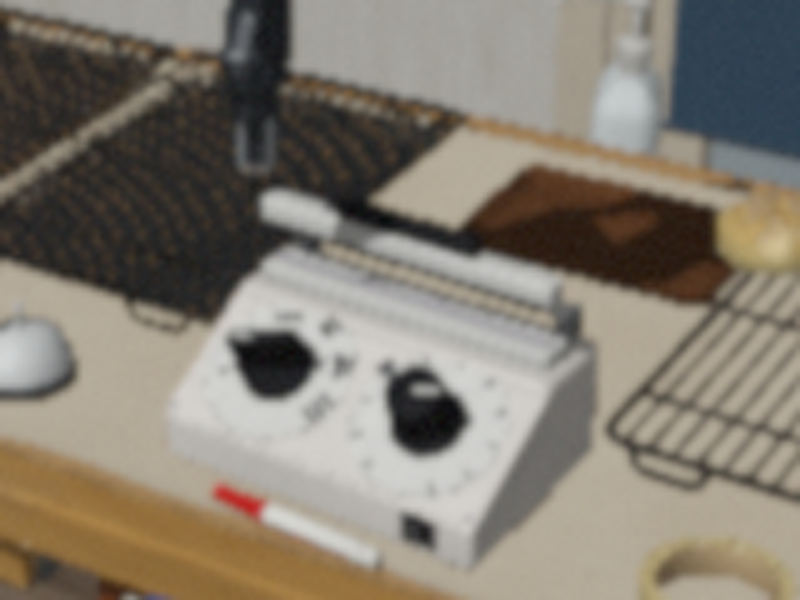

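Run:
```python
from h import *
import math
ex=[([dial(1,a,-.025,.046),dial(1,a,.025,.046)],(0,255,0)) for a in[-1.963]]+[([dial(-1,1.2,0,.044),dial(-1,1.2,.02,.044)],(0,255,255)),([dial(-1,-1.05,.032,.005),dial(-1,-1.05,.057,.005)],(0,255,255))]
overlay('scene','s1.png','s1o.png',(295,180,100,75),8,ex)
```

```text
(no output)
```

View pics/s1o.png

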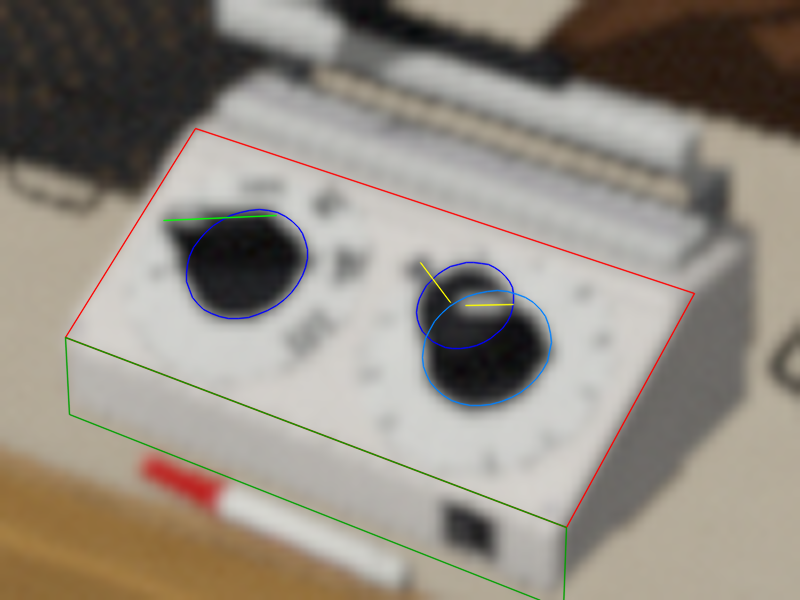

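>>> play_rows(
  increments=[
    {"claw":30,"x":-0.05,"y":-0.18,"z":0.4,"twist":0},
    {"claw":30,"x":0,"y":0,"z":0.5,"twist":0},
    {"claw":30,"x":0,"y":0,"z":0.5,"twist":0},
    {"claw":30,"x":0,"y":0,"z":0.5,"twist":0},
    {"claw":30,"x":0,"y":0,"z":0.2,"twist":0},
    {"claw":30,"x":0,"y":0,"z":0,"twist":0},
  ],
)

```text
t: 4.55
tool_pos: [0.4538, -0.2535, 0.1252]
tcp_rot: [-179.9, 0.5, 110.9]
ft_force: [0.4, 0.6, 0.1]
width: 0.0296
```

Run:
```python
from h import *
p=axis_at(1,.091);go(p)
shot('scene','s2.png'); 
im=cv2.imread('pics/s2.png')[160:260,280:400]; cv2.imwrite('pics/s2c.png',cv2.resize(im,None,fx=6,fy=6,interpolation=cv2.INTER_CUBIC))
```

```text
pos [ 0.4538 -0.2535  0.1252] rot [-179.95    0.54  110.88] q [-36.6  15.7 102.6  -0.4  61.2 -57.3] F [0.4 0.6 0.1] M [-0.01 -0.01 -0.  ] w 0.0296 t 4.55
target [ 0.4573 -0.2457  0.091 ] tool units total [0.13 0.12 0.68]
```

View pics/s2c.png

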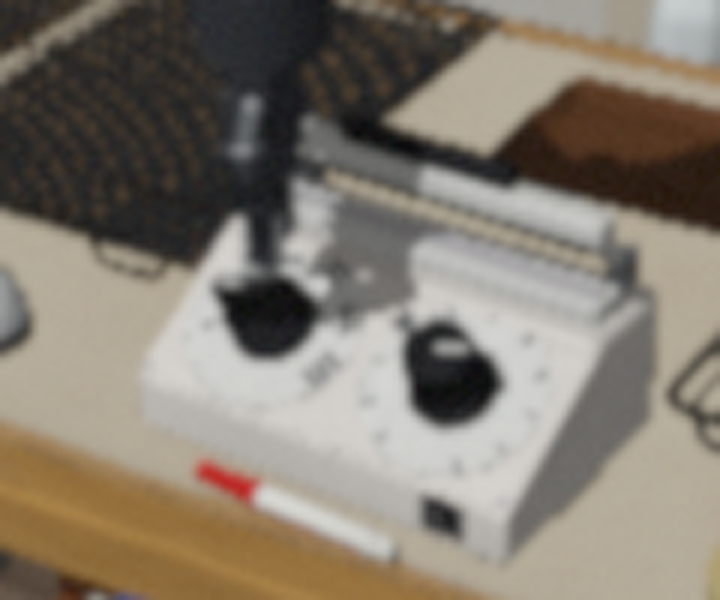

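>>> play_rows(
  increments=[
    {"claw":30,"x":0.13,"y":0.12,"z":0,"twist":-1},
    {"claw":30,"x":0,"y":0,"z":0,"twist":0},
    {"claw":30,"x":0,"y":0,"z":0.2,"twist":0},
    {"claw":30,"x":0,"y":0,"z":0.2,"twist":0},
    {"claw":30,"x":0,"y":0,"z":0,"twist":0},
  ],
)

```text
t: 5.22
tool_pos: [0.4599, -0.2467, 0.1088]
tcp_rot: [179.8, 1.0, 112.0]
ft_force: [-1.9, 1.8, 10.4]
width: 0.0299
```

Run:
```python
from h import *
p=axis_at(1,.091);go(p)
```

```text
pos [ 0.4599 -0.2467  0.1088] rot [179.83   0.99 112.  ] q [-35.6  16.6 104.   -0.5  58.4 -57.3] F [-1.9  1.8 10.4] M [ 0.13  0.38 -0.01] w 0.0299 t 5.225
target [ 0.4573 -0.2457  0.091 ] tool units total [ 0.04 -0.04  0.36]
```

>>> play_rows(
  increments=[
    {"claw":36,"x":0,"y":0,"z":-0.25,"twist":0},
    {"claw":36,"x":0.04,"y":-0.15,"z":0,"twist":0},
    {"claw":36,"x":0,"y":0,"z":0,"twist":0},
  ],
)

```text
t: 5.6
tool_pos: [0.4511, -0.2472, 0.1207]
tcp_rot: [179.9, 0.9, 112.0]
ft_force: [0.2, -0.6, -0.0]
width: 0.036
```

Run:
```python
from h import *
p=axis_at(1,.100);p[2]=.093;go(p)
```

```text
pos [ 0.4511 -0.2472  0.1207] rot [179.89   0.93 112.02] q [-36.2  15.4 103.9  -0.5  59.9 -58. ] F [ 0.2 -0.6 -0. ] M [ 0.03 -0.03  0.02] w 0.036 t 5.6
target [ 0.4521 -0.2454  0.093 ] tool units total [0.04 0.03 0.55]
```

>>> play_rows(
  increments=[
    {"claw":36,"x":0.02,"y":0.0,"z":0.2,"twist":0},
    {"claw":36,"x":0,"y":0,"z":0.2,"twist":0},
    {"claw":36,"x":0,"y":0,"z":0.1,"twist":0},
    {"claw":36,"x":0,"y":0,"z":0,"twist":0},
  ],
)

```text
t: 6.1
tool_pos: [0.4499, -0.2461, 0.0924]
tcp_rot: [180.0, 0.8, 112.0]
ft_force: [0.2, 0.2, 0.7]
width: 0.036
```

Run:
```python
from h import *
p=axis_at(1,.100);p[2]=.093;go(p)
```

```text
pos [ 0.4499 -0.2461  0.0924] rot [179.97   0.78 112.  ] q [-36.2  17.1 106.2  -0.5  56.  -57.9] F [0.2 0.2 0.7] M [0.02 0.04 0.  ] w 0.036 t 6.1
target [ 0.4521 -0.2454  0.093 ] tool units total [-0.    0.05 -0.01]
```

>>> play_rows(
  increments=[
    {"claw":30,"x":0,"y":0,"z":0,"twist":0},
    {"claw":30,"x":0,"y":0.03,"z":0,"twist":7},
    {"claw":30,"x":0,"y":0,"z":0,"twist":7},
    {"claw":30,"x":0,"y":0,"z":0,"twist":7},
    {"claw":30,"x":0,"y":0,"z":0,"twist":7},
    {"claw":30,"x":0,"y":0,"z":0,"twist":7},
  ],
)

```text
t: 6.85
tool_pos: [0.452, -0.2472, 0.0936]
tcp_rot: [179.4, 0.8, 76.0]
ft_force: [-1.3, -1.9, -0.5]
width: 0.0303
```

Run:
```python
from h import *
p=axis_at(1,.100);p[2]=.093;go(p)
```

```text
pos [ 0.452  -0.2472  0.0936] rot [179.41   0.82  75.99] q [-36.   17.1 105.9  -0.6  56.1 -21.7] F [-1.3 -1.9 -0.5] M [-0.39  0.15  0.43] w 0.0303 t 6.85
target [ 0.4521 -0.2454  0.093 ] tool units total [ 0.04 -0.01  0.01]
```

>>> play_rows(
  increments=[
    {"claw":30,"x":0.03,"y":0,"z":0,"twist":7},
    {"claw":30,"x":0,"y":0,"z":0,"twist":7},
    {"claw":30,"x":0,"y":0,"z":0,"twist":7},
    {"claw":30,"x":0,"y":0,"z":0,"twist":7},
  ],
)

```text
t: 7.35
tool_pos: [0.449, -0.2492, 0.0958]
tcp_rot: [179.1, 1.0, 47.5]
ft_force: [-3.1, 0.1, 2.8]
width: 0.03
```

Run:
```python
from h import *
p=axis_at(1,.100);p[2]=.093;go(p)
shot('scene','s3.png'); 
im=cv2.imread('pics/s3.png')[160:260,280:400]; cv2.imwrite('pics/s3c.png',cv2.resize(im,None,fx=6,fy=6,interpolation=cv2.INTER_CUBIC))
```

```text
pos [ 0.449  -0.2492  0.0958] rot [179.07   1.04  47.51] q [-36.   16.9 105.9  -1.4  56.4   7.2] F [-3.1  0.1  2.8] M [0.06 0.53 0.11] w 0.03 t 7.35
target [ 0.4521 -0.2454  0.093 ] tool units total [ 0.1  -0.01  0.05]
```

View pics/s3c.png

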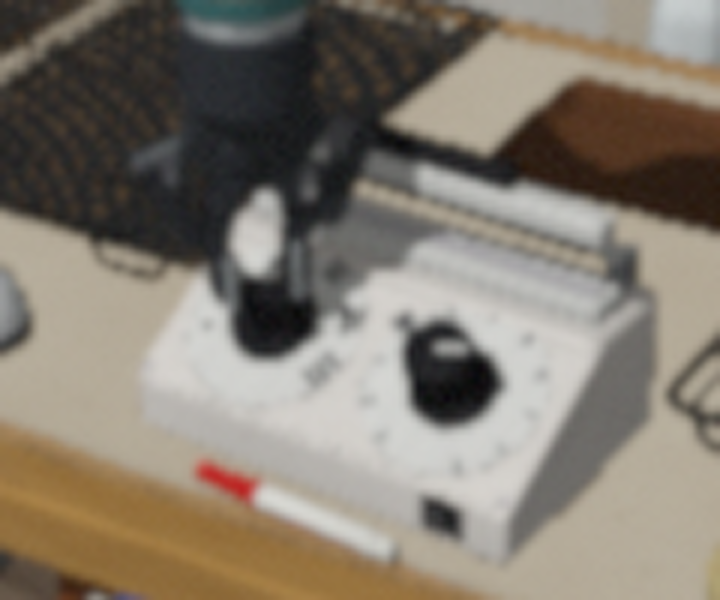

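>>> play_rows(
  increments=[
    {"claw":30,"x":0.06,"y":0,"z":0.05,"twist":7},
    {"claw":30,"x":0.02,"y":0,"z":0,"twist":7},
    {"claw":30,"x":0,"y":0,"z":0,"twist":7},
    {"claw":30,"x":0,"y":0,"z":0,"twist":7},
    {"claw":30,"x":0,"y":0,"z":0,"twist":7},
  ],
)

```text
t: 8.02
tool_pos: [0.4471, -0.2467, 0.0951]
tcp_rot: [178.6, 0.8, 12.1]
ft_force: [-3.7, 1.2, 5.3]
width: 0.0298
```

Run:
```python
from h import *
p=axis_at(1,.100);p[2]=.093;go(p)
```

```text
pos [ 0.4471 -0.2467  0.0951] rot [178.62   0.84  12.13] q [-35.6  17.  106.   -1.9  56.6  43.3] F [-3.7  1.2  5.3] M [0.18 0.38 0.29] w 0.0298 t 8.025
target [ 0.4521 -0.2454  0.093 ] tool units total [ 0.1  -0.01  0.04]
```

>>> play_rows(
  increments=[
    {"claw":22,"x":0.05,"y":0,"z":0,"twist":0},
    {"claw":17,"x":0,"y":0,"z":0,"twist":0},
    {"claw":14,"x":0,"y":0,"z":0,"twist":0},
    {"claw":14,"x":0,"y":0,"z":0,"twist":0},
  ],
)

```text
t: 8.52
tool_pos: [0.4498, -0.2452, 0.0958]
tcp_rot: [178.7, 0.8, 12.4]
ft_force: [-0.3, 1.4, 2.0]
width: 0.0143
```

Run:
```python
from h import *
p=axis_at(1,.100);p[2]=.093;go(p)
shot('scene','s4.png'); 
im=cv2.imread('pics/s4.png')[160:260,280:400]; cv2.imwrite('pics/s4c.png',cv2.resize(im,None,fx=6,fy=6,interpolation=cv2.INTER_CUBIC))
```

```text
pos [ 0.4498 -0.2452  0.0958] rot [178.67   0.78  12.37] q [-35.3  17.  105.7  -1.8  56.8  43.2] F [-0.3  1.4  2. ] M [0.08 0.13 0.13] w 0.0143 t 8.525
target [ 0.4521 -0.2454  0.093 ] tool units total [0.04 0.01 0.05]
```

View pics/s4c.png

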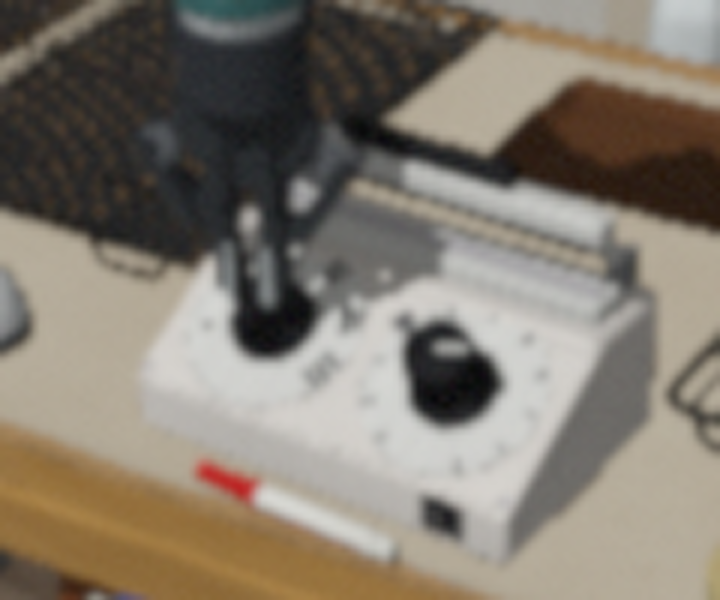

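>>> play_rows(
  increments=[
    {"claw":14,"x":0.02,"y":0,"z":0.03,"twist":7},
    {"claw":14,"x":0,"y":0,"z":0,"twist":7},
    {"claw":14,"x":0,"y":0,"z":0,"twist":7},
    {"claw":14,"x":0,"y":0,"z":0,"twist":7},
    {"claw":14,"x":0,"y":0,"z":0,"twist":7},
    {"claw":14,"x":0,"y":0,"z":0,"twist":0},
  ],
)

```text
t: 9.32
tool_pos: [0.45, -0.2456, 0.0957]
tcp_rot: [178.4, -0.1, -23.4]
ft_force: [-1.7, -0.1, 1.8]
width: 0.0142
```

Run:
```python
from h import *
p=axis_at(1,.100);p[2]=.093;go(p)
```

```text
pos [ 0.45   -0.2456  0.0957] rot [ 1.7835e+02 -1.2000e-01 -2.3430e+01] q [-35.3  17.1 105.7  -1.9  56.8  79.2] F [-1.7 -0.1  1.8] M [ 0.24  0.04 -0.08] w 0.0142 t 9.325
target [ 0.4521 -0.2454  0.093 ] tool units total [ 0.04 -0.02  0.05]
```

>>> play_rows(
  increments=[
    {"claw":30,"x":0,"y":0,"z":0,"twist":0},
    {"claw":36,"x":0,"y":0,"z":0,"twist":0},
    {"claw":36,"x":0,"y":0,"z":-0.3,"twist":0},
    {"claw":36,"x":0,"y":0,"z":-0.6,"twist":0},
    {"claw":50,"x":0,"y":0,"z":-0.7,"twist":0},
    {"claw":60,"x":0,"y":0,"z":-0.7,"twist":0},
    {"claw":60,"x":0,"y":0,"z":-0.4,"twist":0},
    {"claw":60,"x":0,"y":0,"z":0,"twist":0},
  ],
)

```text
t: 10.32
tool_pos: [0.4532, -0.2433, 0.2397]
tcp_rot: [178.2, -0.6, -23.1]
ft_force: [-0.5, -0.8, 0.0]
width: 0.0601
```

Run:
```python
from h import *
p=axis_at(-1,.100);p[2]=.2;go(p)
shot('scene','s5.png'); 
ex=[([dial(1,a,-.025,.046),dial(1,a,.025,.046)],c) for a,c in[(.393,(0,255,0)),(-.393,(0,0,255))]]
overlay('scene','s5.png','s5o.png',(295,180,100,75),8,ex)
```

```text
pos [ 0.4532 -0.2433  0.2397] rot [178.24  -0.58 -23.1 ] q [-34.8   9.9  93.   -1.7  76.2  78.7] F [-0.5 -0.8  0. ] M [ 0.08 -0.    0.04] w 0.0601 t 10.325
target [ 0.4445 -0.3652  0.2   ] tool units total [0.79 2.28 0.87]
```

View pics/s5o.png

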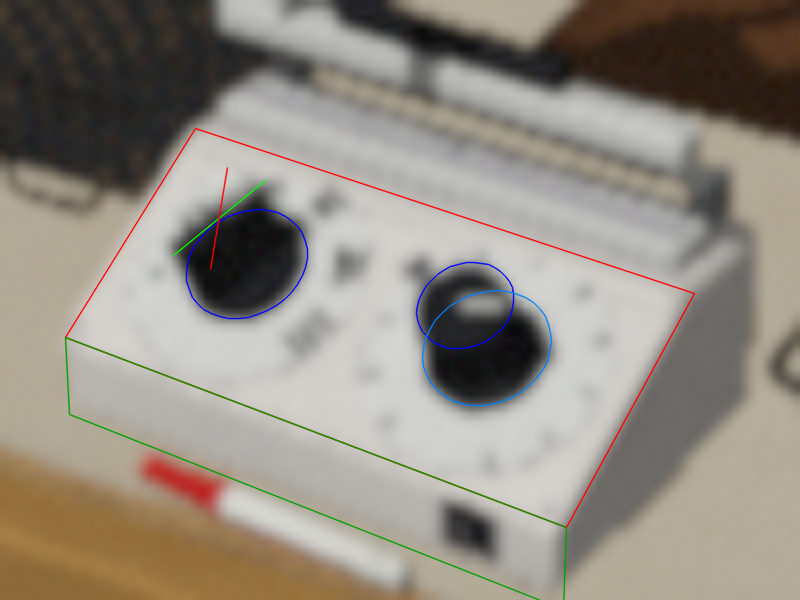

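>>> play_rows(
  increments=[
    {"claw":60,"x":0.2,"y":0.57,"z":0,"twist":0},
    {"claw":60,"x":0.2,"y":0.57,"z":0,"twist":0},
    {"claw":60,"x":0.2,"y":0.57,"z":0,"twist":0},
    {"claw":60,"x":0.2,"y":0.57,"z":0,"twist":0},
    {"claw":60,"x":0,"y":0,"z":0.4,"twist":8},
    {"claw":60,"x":0,"y":0,"z":0.4,"twist":8},
    {"claw":60,"x":0,"y":0,"z":0,"twist":0},
  ],
)

```text
t: 11.25
tool_pos: [0.4407, -0.3652, 0.1931]
tcp_rot: [178.6, -0.1, -39.4]
ft_force: [-0.9, -0.6, 0.0]
width: 0.0599
```

Run:
```python
from h import *
p=axis_at(-1,.098);p[2]=.13;go(p)
```

```text
pos [ 0.4407 -0.3652  0.1931] rot [ 1.7855e+02 -1.2000e-01 -3.9410e+01] q [-45.7  16.9  90.3  -1.5  72.6  84.2] F [-0.9 -0.6  0. ] M [-0.02 -0.   -0.05] w 0.0599 t 11.25
target [ 0.4457 -0.3652  0.13  ] tool units total [ 0.08 -0.09  1.26]
```

>>> play_rows(
  increments=[
    {"claw":60,"x":0.08,"y":-0.09,"z":0.3,"twist":0},
    {"claw":60,"x":0,"y":0,"z":0.4,"twist":0},
    {"claw":60,"x":0,"y":0,"z":0.4,"twist":0},
    {"claw":60,"x":0,"y":0,"z":0.15,"twist":0},
    {"claw":60,"x":0,"y":0,"z":0,"twist":0},
  ],
)

```text
t: 11.88
tool_pos: [0.4479, -0.3649, 0.128]
tcp_rot: [178.6, -0.2, -38.9]
ft_force: [-0.2, -0.3, 0.7]
width: 0.0597
```

Run:
```python
from h import *
p=axis_at(-1,.098);p[2]=.088;go(p)
shot('scene','s6.png'); 
im=cv2.imread('pics/s6.png')[160:260,280:400]; cv2.imwrite('pics/s6c.png',cv2.resize(im,None,fx=6,fy=6,interpolation=cv2.INTER_CUBIC))
```

```text
pos [ 0.4479 -0.3649  0.128 ] rot [178.59  -0.2  -38.9 ] q [-45.2  20.2  95.2  -1.5  64.2  84.4] F [-0.2 -0.3  0.7] M [ 0.07 -0.04  0.06] w 0.0597 t 11.875
target [ 0.4457 -0.3652  0.088 ] tool units total [-0.03  0.01  0.8 ]
```

View pics/s6c.png

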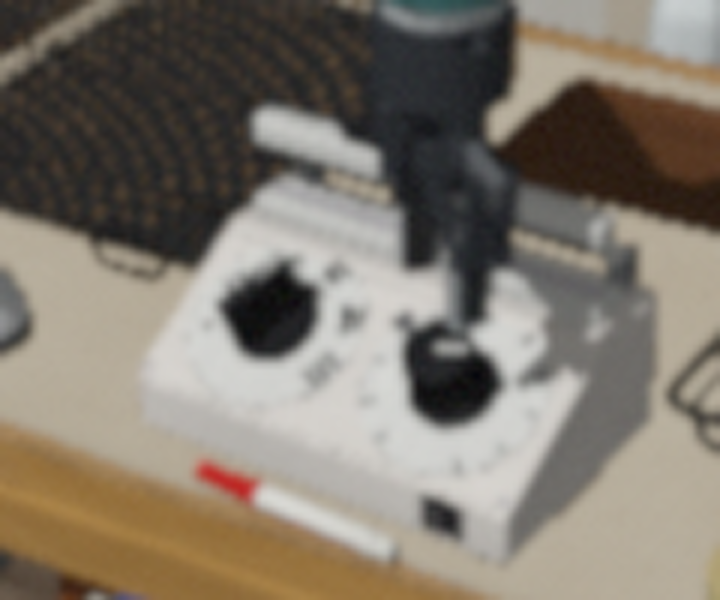

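>>> play_rows(
  increments=[
    {"claw":60,"x":-0.03,"y":0.01,"z":0.2,"twist":0},
    {"claw":60,"x":0,"y":0,"z":0.25,"twist":0},
    {"claw":60,"x":0,"y":0,"z":0.2,"twist":0},
    {"claw":60,"x":0,"y":0,"z":0.1,"twist":0},
    {"claw":60,"x":0,"y":0,"z":0,"twist":0},
  ],
)

```text
t: 12.55
tool_pos: [0.4467, -0.3659, 0.0895]
tcp_rot: [178.6, -0.4, -38.9]
ft_force: [0.4, -0.0, 1.7]
width: 0.0597
```

Run:
```python
from h import *
p=axis_at(-1,.098);p[2]=.088;go(p)
```

```text
pos [ 0.4467 -0.3659  0.0895] rot [178.57  -0.38 -38.87] q [-45.4  22.3  98.2  -1.6  59.   84.3] F [ 0.4 -0.   1.7] M [ 0.08 -0.02  0.05] w 0.0597 t 12.55
target [ 0.4457 -0.3652  0.088 ] tool units total [-0.02  0.    0.03]
```

>>> play_rows(
  increments=[
    {"claw":46,"x":0,"y":0,"z":0,"twist":0},
    {"claw":42,"x":0,"y":0,"z":0,"twist":0},
    {"claw":39,"x":0,"y":0,"z":0,"twist":0},
  ],
)

```text
t: 12.92
tool_pos: [0.4464, -0.3666, 0.0905]
tcp_rot: [178.5, -0.4, -38.8]
ft_force: [0.4, 0.6, 0.4]
width: 0.0403
```

Run:
```python
from h import *
p=axis_at(-1,.098);p[2]=.088;go(p)
```

```text
pos [ 0.4464 -0.3666  0.0905] rot [178.5   -0.42 -38.85] q [-45.4  22.2  98.2  -1.7  59.1  84.3] F [0.4 0.6 0.4] M [0.02 0.07 0.07] w 0.0403 t 12.925
target [ 0.4457 -0.3652  0.088 ] tool units total [-0.03 -0.01  0.05]
```

>>> play_rows(
  increments=[
    {"claw":38,"x":0,"y":0,"z":0,"twist":-6},
    {"claw":38,"x":0,"y":0,"z":0,"twist":-6},
    {"claw":38,"x":0,"y":0,"z":0,"twist":-6},
    {"claw":38,"x":0,"y":0,"z":0,"twist":-6},
    {"claw":38,"x":0,"y":0,"z":0,"twist":-6},
  ],
)

```text
t: 13.55
tool_pos: [0.4446, -0.3657, 0.0933]
tcp_rot: [178.5, 0.5, -8.1]
ft_force: [-1.0, 1.4, -0.4]
width: 0.0387
```

Run:
```python
from h import *
p=axis_at(-1,.098);p[2]=.088;go(p)
shot('scene','s7.png'); 
im=cv2.imread('pics/s7.png')[160:260,280:400]; cv2.imwrite('pics/s7c.png',cv2.resize(im,None,fx=6,fy=6,interpolation=cv2.INTER_CUBIC))
```

```text
pos [ 0.4446 -0.3657  0.0933] rot [178.5    0.51  -8.08] q [-45.4  21.9  98.1  -1.7  59.4  53.5] F [-1.   1.4 -0.4] M [-0.21  0.09 -0.22] w 0.0387 t 13.55
target [ 0.4457 -0.3652  0.088 ] tool units total [ 0.02 -0.02  0.11]
```

View pics/s7c.png

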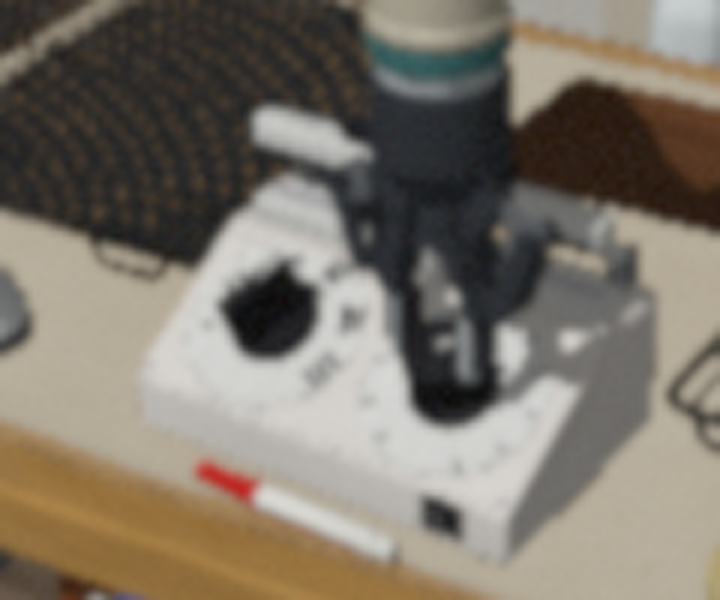

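>>> play_rows(
  increments=[
    {"claw":38,"x":0.02,"y":0,"z":0.05,"twist":-6},
    {"claw":38,"x":0,"y":0,"z":0.03,"twist":-6},
    {"claw":38,"x":0,"y":0,"z":0,"twist":-6},
    {"claw":38,"x":0,"y":0,"z":0,"twist":-6},
    {"claw":38,"x":0,"y":0,"z":0,"twist":-6},
    {"claw":38,"x":0,"y":0,"z":0,"twist":-5},
  ],
)

```text
t: 14.35
tool_pos: [0.4447, -0.3656, 0.094]
tcp_rot: [178.9, 1.3, 27.2]
ft_force: [-2.6, 1.2, 1.3]
width: 0.0385
```

Run:
```python
from h import *
p=axis_at(-1,.098);p[2]=.088;go(p)
```

```text
pos [ 0.4447 -0.3656  0.094 ] rot [178.92   1.27  27.22] q [-45.4  21.8  98.2  -1.8  59.3  18.3] F [-2.6  1.2  1.3] M [-0.86 -0.11 -0.6 ] w 0.0385 t 14.35
target [ 0.4457 -0.3652  0.088 ] tool units total [0.02 0.   0.12]
```

>>> play_rows(
  increments=[
    {"claw":60,"x":0,"y":0,"z":0,"twist":0},
    {"claw":60,"x":0,"y":0,"z":0,"twist":0},
    {"claw":60,"x":0,"y":0,"z":-0.3,"twist":0},
    {"claw":60,"x":0,"y":0,"z":-0.7,"twist":0},
    {"claw":60,"x":0,"y":0,"z":-0.8,"twist":8},
    {"claw":60,"x":0,"y":0,"z":-0.8,"twist":10},
    {"claw":60,"x":0,"y":0,"z":-0.5,"twist":10},
    {"claw":60,"x":0,"y":0,"z":-0.1,"twist":10},
    {"claw":60,"x":0,"y":0,"z":0,"twist":10},
    {"claw":60,"x":0,"y":0,"z":0,"twist":0},
  ],
)

```text
t: 15.6
tool_pos: [0.4499, -0.362, 0.2677]
tcp_rot: [178.2, -0.7, -22.7]
ft_force: [-1.2, -0.7, -0.4]
width: 0.06
```

Run:
```python
from h import *
p=axis_at(-1,.098);p[2]=.13;go(p)
shot('scene','s8.png'); shot('top','t8.png')
overlay('scene','s8.png','s8o.png',(295,180,100,75),8,[])
overlay('top','t8.png','t8o.png',(285,163,130,100),6,[])
```

```text
pos [ 0.4499 -0.362   0.2677] rot [178.21  -0.75 -22.75] q [-44.9  14.3  83.2  -1.4  81.1  68.1] F [-1.2 -0.7 -0.4] M [0.01 0.01 0.01] w 0.06 t 15.6
target [ 0.4457 -0.3652  0.13  ] tool units total [-0.09  0.01  2.75]
```

View pics/s8o.png

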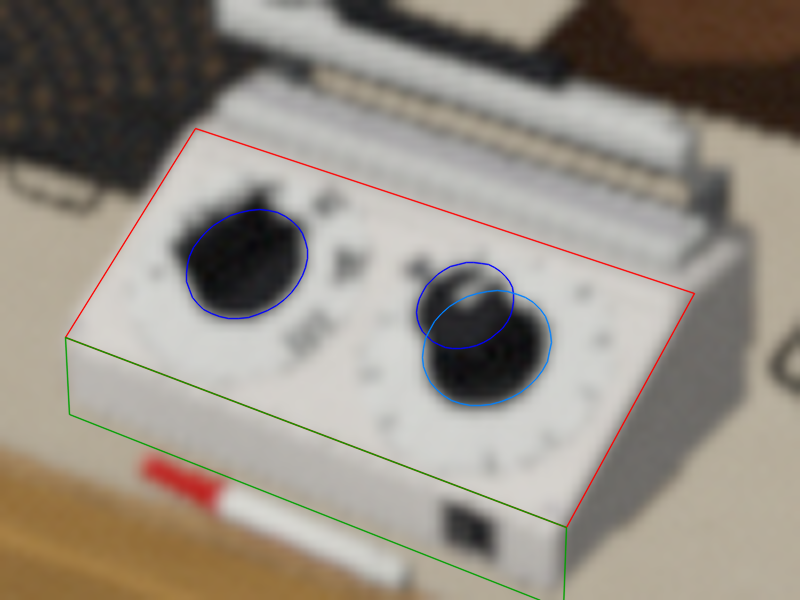

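View pics/t8o.png

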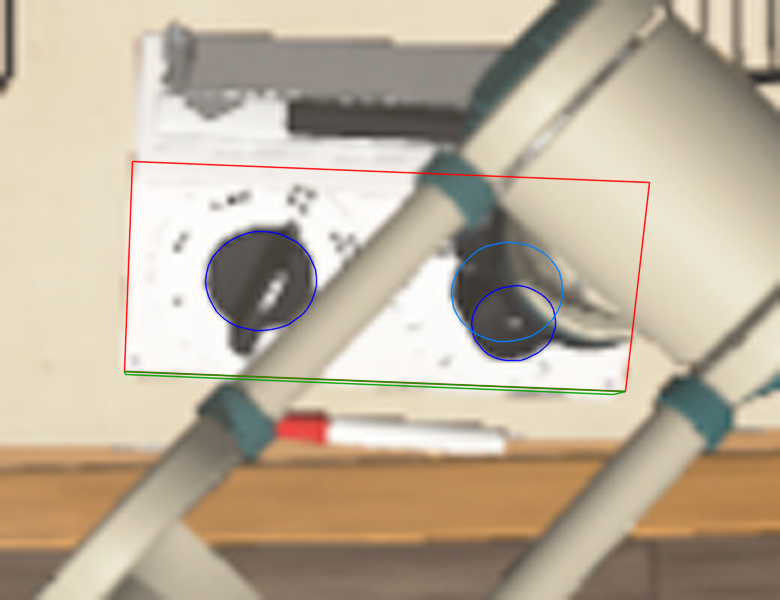

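Run:
```python
from h import *
w=(295,180,100,75)
for s,pts in(('start',[(462,305),(508,303)]),('now',[(462,303),(484,278)])):
  a,b=[np.array(ray2dial('scene',cpx(w,8,p),-1,.044)) for p in pts]
  print(s,a.round(1),b.round(1),np.degrees(np.arctan2(b[3]-a[3],b[2]-a[2])))
```

```text
start [-115.1    1.1   -0.5   -1. ] [67.4 17.9  6.9 16.5] 67.20404699165215
now [-77.    1.5   0.3  -1.5] [ 6.2 13.9 13.8  1.5] 12.526628539993652
```

>>> play_rows(
  increments=[
    {"claw":60,"x":-0.09,"y":0.0,"z":0.4,"twist":8},
    {"claw":60,"x":0,"y":0,"z":0.5,"twist":8},
    {"claw":60,"x":0,"y":0,"z":0.6,"twist":0},
    {"claw":60,"x":0,"y":0,"z":0.6,"twist":0},
    {"claw":60,"x":0,"y":0,"z":0.4,"twist":0},
    {"claw":60,"x":0,"y":0,"z":0,"twist":0},
  ],
)

```text
t: 16.45
tool_pos: [0.4458, -0.3644, 0.1391]
tcp_rot: [178.5, -1.2, -38.5]
ft_force: [-0.8, -0.3, 0.1]
width: 0.0602
```

Run:
```python
from h import *
p=axis_at(-1,.098);p[2]=.088;go(p)
```

```text
pos [ 0.4458 -0.3644  0.1391] rot [178.51  -1.19 -38.52] q [-45.3  19.   95.3  -1.5  64.3  83.8] F [-0.8 -0.3  0.1] M [-0.01  0.02 -0.06] w 0.0602 t 16.45
target [ 0.4457 -0.3652  0.088 ] tool units total [-0.01 -0.01  1.02]
```

>>> play_rows(
  increments=[
    {"claw":60,"x":0,"y":0,"z":0.3,"twist":0},
    {"claw":60,"x":0,"y":0,"z":0.3,"twist":0},
    {"claw":60,"x":0,"y":0,"z":0.25,"twist":0},
    {"claw":60,"x":0,"y":0,"z":0.15,"twist":0},
    {"claw":60,"x":0,"y":0,"z":0,"twist":0},
    {"claw":46,"x":0,"y":0,"z":0,"twist":0},
    {"claw":42,"x":0,"y":0,"z":0,"twist":0},
    {"claw":38,"x":0,"y":0,"z":0,"twist":0},
    {"claw":38,"x":0,"y":0,"z":0,"twist":0},
  ],
)

```text
t: 17.58
tool_pos: [0.4474, -0.367, 0.0887]
tcp_rot: [178.5, -1.4, -38.4]
ft_force: [0.0, 0.2, -1.8]
width: 0.0401
```

Run:
```python
from h import *
p=axis_at(-1,.098);p[2]=.088;go(p)
```

```text
pos [ 0.4474 -0.367   0.0887] rot [178.52  -1.44 -38.38] q [-45.4  21.9  99.   -1.5  57.5  83.8] F [ 0.   0.2 -1.8] M [ 0.25 -0.19  0.14] w 0.0401 t 17.575
target [ 0.4457 -0.3652  0.088 ] tool units total [-0.05 -0.01  0.01]
```

>>> play_rows(
  increments=[
    {"claw":37,"x":0,"y":0,"z":0.01,"twist":-6},
    {"claw":37,"x":0,"y":0,"z":0.01,"twist":-6},
    {"claw":37,"x":0,"y":0,"z":0.01,"twist":-6},
    {"claw":37,"x":0,"y":0,"z":0.01,"twist":-6},
    {"claw":37,"x":0,"y":0,"z":0.01,"twist":-6},
    {"claw":37,"x":0,"y":0,"z":0.01,"twist":-6},
    {"claw":37,"x":0,"y":0,"z":0.01,"twist":-6},
    {"claw":37,"x":0,"y":0,"z":0,"twist":-6},
    {"claw":37,"x":0,"y":0,"z":0,"twist":-6},
    {"claw":37,"x":0,"y":0,"z":0,"twist":-6},
    {"claw":37,"x":0,"y":0,"z":0,"twist":-6},
  ],
)

```text
t: 18.95
tool_pos: [0.4464, -0.3655, 0.0917]
tcp_rot: [177.9, 0.7, 28.7]
ft_force: [-3.0, 3.8, 0.7]
width: 0.0378
```

>>> play_rows(
  increments=[
    {"claw":60,"x":0,"y":0,"z":0,"twist":0},
    {"claw":60,"x":0,"y":0,"z":0,"twist":0},
    {"claw":60,"x":0,"y":0,"z":-0.3,"twist":0},
    {"claw":60,"x":0,"y":0,"z":-0.7,"twist":0},
    {"claw":60,"x":0,"y":0,"z":-0.8,"twist":8},
    {"claw":60,"x":0,"y":0,"z":-0.8,"twist":10},
    {"claw":60,"x":0,"y":0,"z":-0.5,"twist":10},
    {"claw":60,"x":0,"y":0,"z":-0.1,"twist":5},
    {"claw":60,"x":0,"y":0,"z":0,"twist":0},
  ],
)

```text
t: 20.08
tool_pos: [0.4471, -0.3617, 0.264]
tcp_rot: [177.4, -1.1, -5.5]
ft_force: [-0.7, -0.9, -0.2]
width: 0.06
```

Run:
```python
from h import *
p=axis_at(-1,.098);p[2]=.13;go(p)
shot('scene','s9.png')
im=cv2.imread('pics/s9.png')[195:240,335:385]; cv2.imwrite('pics/s9c.png',cv2.resize(im,None,fx=14,fy=13,interpolation=cv2.INTER_CUBIC))
```

```text
pos [ 0.4471 -0.3617  0.264 ] rot [177.4   -1.06  -5.53] q [-45.1  13.6  84.7  -1.4  79.2  50.7] F [-0.7 -0.9 -0.2] M [ 0.01 -0.02 -0.03] w 0.06 t 20.075
target [ 0.4457 -0.3652  0.13  ] tool units total [-0.07 -0.05  2.68]
```

View pics/s9c.png

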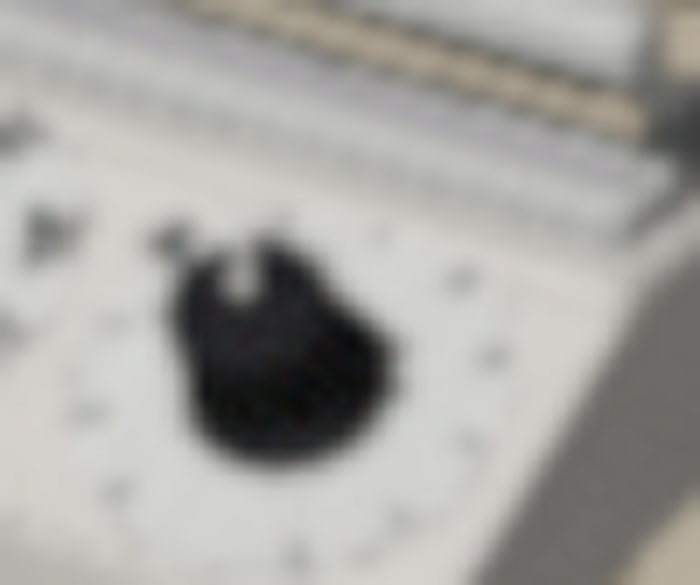

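```bash
cat >> h.py <<'E'
def rect(n,src,side,h,out,half=.062,S=600):
    im=cv2.imread('pics/'+src)
    P=W([dial(side,0,0,h)+a*np.array([C30,0,S30])+b*np.array([0,-1.,0]) for a,b in[(half,-half),(half,half),(-half,half),(-half,-half)]])
    H=cv2.getPerspectiveTransform(proj(n,P).astype(np.float32)+0,np.float32([[0,0],[S,0],[S,S],[0,S]]))
    o=cv2.warpPerspective(im,H,(S,S),flags=cv2.INTER_CUBIC); cv2.imwrite('pics/'+out,o); return o
E
python3 - <<'E'
from h import *
w=(335,195);
def cp(p): return np.array([p[0]/14-.5+335,p[1]/13-.5+195])
a,b=[np.array(ray2dial('scene',cp(p),-1,.044)) for p in[(240,300),(238,243)]]
print(a.round(1),b.round(1),np.degrees(np.arctan2(b[3]-a[3],b[2]-a[2])))
a=rect('top','t0.png',-1,.004,'r0t.png',S=500);b=rect('scene','s9.png',-1,.044,'r9s.png',S=300);c=rect('scene','s9.png',-1,.005,'r9p.png',S=300)
cv2.imwrite('pics/r0.png',np.hstack([a,np.vstack([b,c])[:500]]))
E
```

```text
[-108.6    3.2   -1.    -3. ] [-40.7  17.6  13.3 -11.5] -30.46200906781816
```

View pics/r0.png

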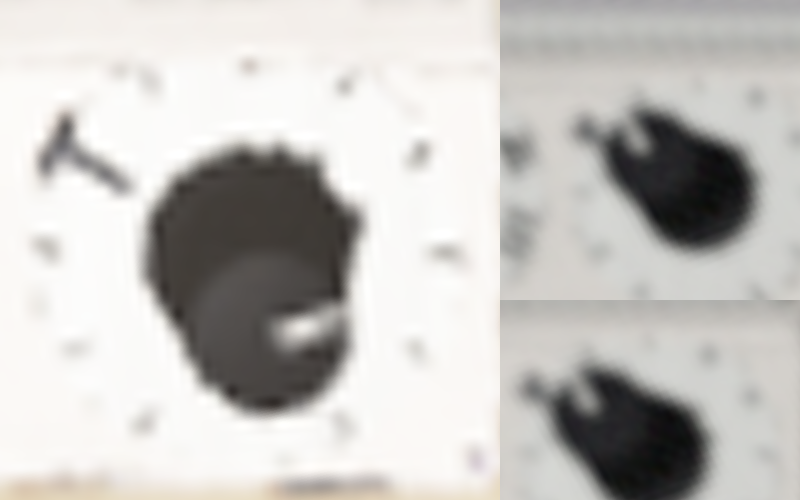

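>>> play_rows(
  increments=[
    {"claw":60,"x":-0.07,"y":-0.05,"z":0.4,"twist":8},
    {"claw":60,"x":0,"y":0,"z":0.5,"twist":7},
    {"claw":60,"x":0,"y":0,"z":0.6,"twist":0},
    {"claw":60,"x":0,"y":0,"z":0.6,"twist":0},
    {"claw":60,"x":0,"y":0,"z":0.4,"twist":0},
    {"claw":60,"x":0,"y":0,"z":0,"twist":0},
  ],
)

```text
t: 20.88
tool_pos: [0.4447, -0.3642, 0.1339]
tcp_rot: [177.8, -1.6, -20.5]
ft_force: [0.0, 0.2, 0.1]
width: 0.0598
```

Run:
```python
from h import *
p=axis_at(-1,.098);p[2]=.087;go(p)
```

```text
pos [ 0.4447 -0.3642  0.1339] rot [177.82  -1.55 -20.54] q [-45.4  18.7  96.7  -1.5  62.3  65.8] F [0.  0.2 0.1] M [0.02 0.   0.01] w 0.0598 t 20.875
target [ 0.4457 -0.3652  0.087 ] tool units total [-0.   -0.02  0.94]
```

>>> play_rows(
  increments=[
    {"claw":60,"x":0,"y":0,"z":0.3,"twist":0},
    {"claw":60,"x":0,"y":0,"z":0.3,"twist":0},
    {"claw":60,"x":0,"y":0,"z":0.2,"twist":0},
    {"claw":60,"x":0,"y":0,"z":0.1,"twist":0},
    {"claw":60,"x":0,"y":0,"z":0,"twist":0},
    {"claw":46,"x":0,"y":0,"z":0,"twist":0},
    {"claw":42,"x":0,"y":0,"z":0,"twist":0},
    {"claw":37,"x":0,"y":0,"z":0,"twist":0},
    {"claw":37,"x":0,"y":0,"z":0,"twist":0},
    {"claw":37,"x":0,"y":0,"z":0.01,"twist":-6},
    {"claw":37,"x":0,"y":0,"z":0.01,"twist":-6},
    {"claw":37,"x":0,"y":0,"z":0.01,"twist":-6},
    {"claw":37,"x":0,"y":0,"z":0,"twist":-4},
    {"claw":37,"x":0,"y":0,"z":0,"twist":0},
  ],
)

```text
t: 22.62
tool_pos: [0.4465, -0.366, 0.0892]
tcp_rot: [177.3, -0.8, 1.9]
ft_force: [0.8, 3.2, 0.1]
width: 0.0379
```

Run:
```python
from h import *
p=axis_at(-1,.098);p[2]=.087;go(p)
```

```text
pos [ 0.4465 -0.366   0.0892] rot [177.26  -0.85   1.91] q [-45.5  21.3  99.9  -1.5  56.2  43.5] F [0.8 3.2 0.1] M [-0.11 -0.13 -0.29] w 0.0379 t 22.625
target [ 0.4457 -0.3652  0.087 ] tool units total [-0.02 -0.02  0.04]
```

Release, lift, and retreat towards the start pose for an unobstructed top view.

>>> play_rows(
  increments=[
    {"claw":60,"x":0,"y":0,"z":0,"twist":0},
    {"claw":60,"x":0,"y":0,"z":0,"twist":0},
    {"claw":60,"x":0,"y":0,"z":-0.3,"twist":0},
    {"claw":60,"x":0,"y":0,"z":-0.7,"twist":0},
    {"claw":60,"x":0,"y":0,"z":-0.8,"twist":0},
    {"claw":60,"x":0,"y":0,"z":-0.8,"twist":0},
    {"claw":60,"x":-0.5,"y":0.4,"z":-0.3,"twist":0},
    {"claw":60,"x":-0.7,"y":0.6,"z":0,"twist":0},
    {"claw":60,"x":-0.7,"y":0.6,"z":0,"twist":0},
    {"claw":60,"x":-0.7,"y":0.6,"z":0,"twist":0},
    {"claw":60,"x":-0.7,"y":0.6,"z":0,"twist":0},
    {"claw":60,"x":-0.4,"y":0.3,"z":0,"twist":0},
    {"claw":60,"x":0,"y":0,"z":0,"twist":0},
  ],
)

```text
t: 24.25
tool_pos: [0.2593, -0.5297, 0.2602]
tcp_rot: [175.9, -1.2, 1.9]
ft_force: [0.2, -0.7, 0.1]
width: 0.0599
```

Run:
```python
from h import *
p=axis_at(-1,.098);p[2]=.13;go(p)
shot('scene','s10.png'); shot('top','t10.png')
a=rect('top','t10.png',-1,.004,'r10t.png',S=500);b=rect('scene','s10.png',-1,.044,'r10s.png',S=300);c=rect('scene','s10.png',-1,.005,'r9p.png',S=300)
cv2.imwrite('pics/r10.png',np.hstack([a,np.vstack([b,c])[:500]]))
```

```text
pos [ 0.2593 -0.5297  0.2602] rot [175.91  -1.2    1.91] q [-70.6  13.9  84.9  -0.1  76.9  17.5] F [ 0.2 -0.7  0.1] M [ 0.04 -0.05  0.01] w 0.0599 t 24.25
target [ 0.4457 -0.3652  0.13  ] tool units total [ 3.78 -3.35  2.45]
```

View pics/r10.png

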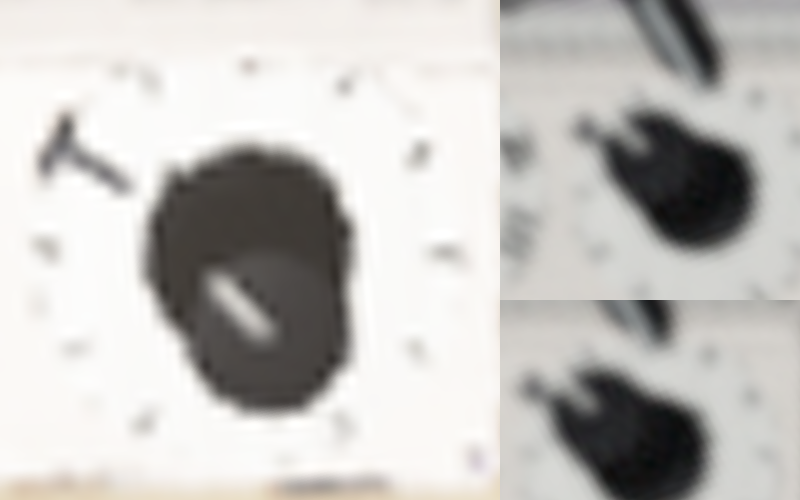

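Run:
```python
from h import *
half=.062;S=500;h=.004
P=W([dial(-1,0,0,h)+a*np.array([C30,0,S30])+b*np.array([0,-1.,0]) for a,b in[(half,-half),(half,half),(-half,half),(-half,-half)]])
H=cv2.getPerspectiveTransform(proj('top',P).astype(np.float32),np.float32([[0,0],[S,0],[S,S],[0,S]]))
for hh in(0,.004,.006,.01,.044):
  print(hh,cv2.perspectiveTransform(proj('top',W([dial(-1,0,0,hh)]))[None].astype(np.float32),H))
# fine crop large
im=cv2.imread('pics/t10.png')[180:225,345:390]; cv2.imwrite('pics/t10c.png',cv2.resize(im,None,fx=13,fy=13,interpolation=cv2.INTER_CUBIC))
```

```text
0 [[[247.87318 242.27687]]]
0.004 [[[250.      250.00002]]]
0.006 [[[251.06839 253.87914]]]
0.01 [[[253.21454 261.67313]]]
0.044 [[[272.00183 329.89798]]]
```

View pics/t10c.png

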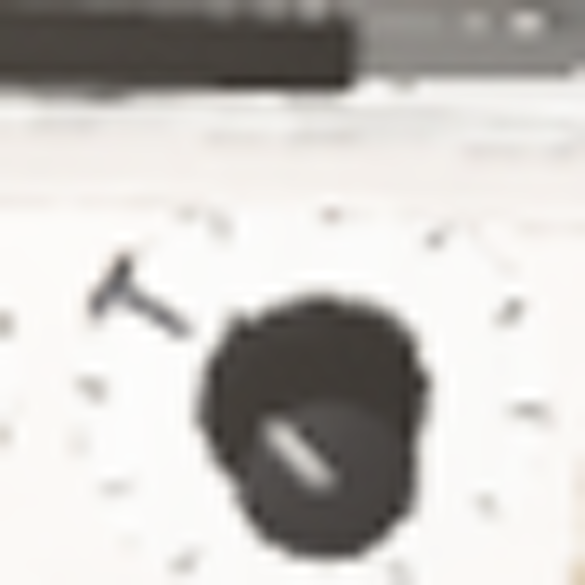

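>>> play_rows(
  increments=[
    {"claw":60,"x":0.6,"y":-0.55,"z":0,"twist":0},
    {"claw":60,"x":0.7,"y":-0.6,"z":0,"twist":0},
    {"claw":60,"x":0.7,"y":-0.6,"z":0,"twist":0},
    {"claw":60,"x":0.7,"y":-0.6,"z":0,"twist":0},
    {"claw":60,"x":0.7,"y":-0.6,"z":0,"twist":0},
    {"claw":60,"x":0.35,"y":-0.35,"z":0,"twist":0},
    {"claw":60,"x":0,"y":0,"z":0.4,"twist":8},
    {"claw":60,"x":0,"y":0,"z":0.6,"twist":8},
    {"claw":60,"x":0,"y":0,"z":0.4,"twist":8},
    {"claw":60,"x":0,"y":0,"z":0,"twist":0},
  ],
)

```text
t: 25.6
tool_pos: [0.4594, -0.3423, 0.1855]
tcp_rot: [177.0, -3.2, -21.6]
ft_force: [0.5, 0.2, 0.8]
width: 0.0603
```

Run:
```python
from h import *
p=axis_at(-1,.098);p[2]=.13;go(p)
```

```text
pos [ 0.4594 -0.3423  0.1855] rot [177.05  -3.25 -21.59] q [-42.6  15.3  93.9  -1.7  66.8  69.7] F [0.5 0.2 0.8] M [ 0.04  0.02 -0.01] w 0.0603 t 25.6
target [ 0.4457 -0.3652  0.13  ] tool units total [-0.15  0.47  1.13]
```

>>> play_rows(
  increments=[
    {"claw":60,"x":-0.15,"y":0.47,"z":0,"twist":0},
    {"claw":60,"x":0,"y":0,"z":0.5,"twist":0},
    {"claw":60,"x":0,"y":0,"z":0.5,"twist":0},
    {"claw":60,"x":0,"y":0,"z":0.1,"twist":0},
    {"claw":60,"x":0,"y":0,"z":0,"twist":0},
  ],
)

```text
t: 26.22
tool_pos: [0.4502, -0.3647, 0.1374]
tcp_rot: [176.8, -3.8, -20.7]
ft_force: [0.1, -0.1, -0.2]
width: 0.0599
```

Run:
```python
from h import *
p=axis_at(-1,.098);p[2]=.088;go(p)
```

```text
pos [ 0.4502 -0.3647  0.1374] rot [176.83  -3.8  -20.66] q [-45.1  17.7  97.8  -1.5  59.7  66.4] F [ 0.1 -0.1 -0.2] M [0.04 0.   0.03] w 0.0599 t 26.225
target [ 0.4457 -0.3652  0.088 ] tool units total [-0.15 -0.01  0.98]
```

>>> play_rows(
  increments=[
    {"claw":60,"x":-0.14,"y":-0.01,"z":0.2,"twist":0},
    {"claw":60,"x":0,"y":0,"z":0.3,"twist":0},
    {"claw":60,"x":0,"y":0,"z":0.3,"twist":0},
    {"claw":60,"x":0,"y":0,"z":0.15,"twist":0},
    {"claw":60,"x":0,"y":0,"z":0,"twist":0},
  ],
)

```text
t: 26.85
tool_pos: [0.4464, -0.3657, 0.0881]
tcp_rot: [176.8, -3.9, -20.6]
ft_force: [0.4, 0.2, 0.2]
width: 0.0601
```

Run:
```python
from h import *
p=axis_at(-1,.098);p[2]=.088;go(p)
```

```text
pos [ 0.4464 -0.3657  0.0881] rot [176.77  -3.93 -20.57] q [-45.4  20.3 102.   -1.6  52.8  66.2] F [0.4 0.2 0.2] M [ 0.01 -0.    0.  ] w 0.0601 t 26.85
target [ 0.4457 -0.3652  0.088 ] tool units total [-0.02 -0.    0.  ]
```

>>> play_rows(
  increments=[
    {"claw":46,"x":0,"y":0,"z":0,"twist":0},
    {"claw":42,"x":0,"y":0,"z":0,"twist":0},
    {"claw":37,"x":0,"y":0,"z":0,"twist":0},
    {"claw":37,"x":0,"y":0,"z":0,"twist":0},
    {"claw":37,"x":0,"y":0,"z":0.01,"twist":-6},
    {"claw":37,"x":0,"y":0,"z":0.01,"twist":-6},
    {"claw":37,"x":0,"y":0,"z":0.01,"twist":-6},
    {"claw":37,"x":0,"y":0,"z":0,"twist":-5},
    {"claw":37,"x":0,"y":0,"z":0,"twist":0},
  ],
)

```text
t: 27.98
tool_pos: [0.4449, -0.3662, 0.0904]
tcp_rot: [175.3, -2.3, 2.9]
ft_force: [-1.3, 0.0, -1.0]
width: 0.0377
```

>>> play_rows(
  increments=[
    {"claw":60,"x":0,"y":0,"z":0,"twist":0},
    {"claw":60,"x":0,"y":0,"z":0,"twist":0},
    {"claw":60,"x":0,"y":0,"z":-0.3,"twist":0},
    {"claw":60,"x":0,"y":0,"z":-0.7,"twist":0},
    {"claw":60,"x":0,"y":0,"z":-0.8,"twist":0},
    {"claw":60,"x":0,"y":0,"z":-0.8,"twist":0},
    {"claw":60,"x":-0.5,"y":0.4,"z":-0.3,"twist":0},
    {"claw":60,"x":-0.7,"y":0.6,"z":0,"twist":0},
    {"claw":60,"x":-0.7,"y":0.6,"z":0,"twist":0},
    {"claw":60,"x":-0.7,"y":0.6,"z":0,"twist":0},
    {"claw":60,"x":-0.7,"y":0.6,"z":0,"twist":0},
    {"claw":60,"x":-0.4,"y":0.3,"z":0,"twist":0},
    {"claw":60,"x":0,"y":0,"z":0,"twist":0},
  ],
)

```text
t: 29.6
tool_pos: [0.259, -0.5244, 0.2591]
tcp_rot: [174.3, -2.9, 2.9]
ft_force: [0.6, 0.7, 0.6]
width: 0.06
```

Run:
```python
from h import *
p=axis_at(-1,.098);p[2]=.13;go(p)
shot('scene','s11.png'); shot('top','t11.png')
a=rect('top','t11.png',-1,.004,'r11t.png',S=500);b=rect('scene','s11.png',-1,.044,'r11s.png',S=300);c=rect('scene','s11.png',-1,.005,'r9p.png',S=300)
cv2.imwrite('pics/r11.png',np.hstack([a,np.vstack([b,c])[:500]]))
```

```text
pos [ 0.259  -0.5244  0.2591] rot [174.33  -2.92   2.9 ] q [-71.3  12.4  87.3   1.3  74.1  15.6] F [0.6 0.7 0.6] M [ 0.06  0.01 -0.03] w 0.06 t 29.6
target [ 0.4457 -0.3652  0.13  ] tool units total [ 3.75 -3.25  2.47]
```

View pics/r11.png

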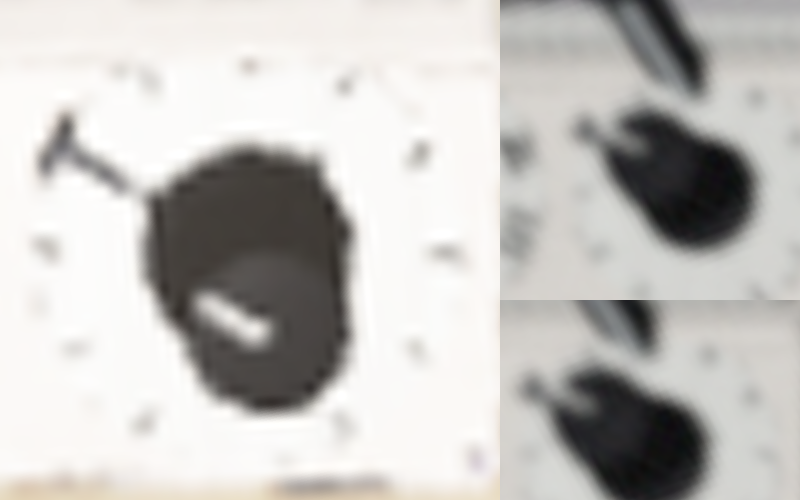

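Run:
```python
from h import *
def rp(n,src,h,dh=None):
    o=rect(n,src,-1,h,'tmp.png',half=.065,S=650)  # 5px/mm, center 325
    return cv2.cvtColor(o,cv2.COLOR_BGR2GRAY).astype(float)
yy,xx=np.mgrid[:650,:650]; A=(325-yy)/5; B=(xx-325)/5; rr=np.hypot(A,B)
def pca(w,m):
    w=w*m; s=w.sum(); a=(w*A).sum()/s;b=(w*B).sum()/s
    C=np.array([[ (w*(A-a)**2).sum(),(w*(A-a)*(B-b)).sum()],[0,(w*(B-b)**2).sum()]])/s;C[1,0]=C[0,1]
    e,v=np.linalg.eigh(C);d=v[:,1]; d=d*np.sign(d@[a,b]); return np.degrees(np.arctan2(d[1],d[0])).round(1),np.degrees(np.arctan2(b,a)).round(1),round(a,1),round(b,1)
for n,fs in(('top',('t0.png','t10.png','t11.png')),('scene',('s1.png','s10.png','s11.png'))):
  for f in fs:
    g=rp(n,f,.044); m=(rr<17.5); base=np.median(g[rr<12]); w=np.clip(g-base-25,0,None); print(f,'line dir,pos',pca(w,m))
g=rp('top','t10.png',.005); th=np.degrees(np.arctan2(B,A))
for r0,r1 in((33,50),(33,59),(50,59)):
  m=(rr>r0)&(rr<r1)&(th<-50)&(th>-74); w=np.clip(225-g,0,None)
  print('clip',r0,r1,pca(w,m), 'mean th',((w*m*th).sum()/(w*m).sum()).round(1))
# rib: darkness profile vs theta at h=.004 r 27.5..31
for f in('t0.png','t10.png','t11.png'):
  g=rp('top',f,.004)
  print(f,[(t,int(g[(rr>28)&(rr<31)&(abs(th-t)<1.5)].mean())) for t in (range(54,90,3) if f=='t0.png' else range(-84,-30,3))])
o=cv2.imread('pics/t11.png')[185:215,348:383]; cv2.imwrite('pics/t11c.png',cv2.resize(o,None,fx=20,fy=19,interpolation=cv2.INTER_CUBIC))
```

```text
t0.png line dir,pos (np.float64(71.1), np.float64(84.4), np.float64(0.8), np.float64(8.6))
t10.png line dir,pos (np.float64(-43.4), np.float64(-54.9), np.float64(5.4), np.float64(-7.7))
t11.png line dir,pos (np.float64(-60.7), np.float64(-75.9), np.float64(2.2), np.float64(-8.7))
s1.png line dir,pos (np.float64(111.4), np.float64(44.9), np.float64(5.5), np.float64(5.5))
s10.png line dir,pos (np.float64(-112.8), np.float64(-31.7), np.float64(9.1), np.float64(-5.6))
s11.png line dir,pos (np.float64(-116.4), np.float64(-37.3), np.float64(8.2), np.float64(-6.3))
clip 33 50 (np.float64(-57.8), np.float64(-61.5), np.float64(20.2), np.float64(-37.3)) mean th -61.6
clip 33 59 (np.float64(-56.8), np.float64(-61.1), np.float64(24.0), np.float64(-43.5)) mean th -61.2
clip 50 59 (np.float64(25.5), np.float64(-60.9), np.float64(26.5), np.float64(-47.6)) mean th -60.9
t0.png [(54, 252), (57, 254), (60, 246), (63, 234), (66, 216), (69, 198), (72, 190), (75, 191), (78, 200), (81, 214), (84, 230), (87, 241)]
t10.png [(-84, 245), (-81, 243), (-78, 242), (-75, 244), (-72, 247), (-69, 247), (-66, 242), (-63, 242), (-60, 246), (-57, 244), (-54, 236), (-51, 222), (-48, 213), (-45, 210), (-42, 220), (-39, 239), (-36, 252), (-33, 252)]
t11.png [(-84, 241), (-81, 241), (-78, 243), (-75, 245), (-72, 240), (-69, 222), (-66, 191), (-63, 176), (-60, 188), (-57, 214), (-54, 234), (-51, 243), (-48, 248), (-45, 248), (-42, 248), (-39, 250), (-36, 254), (-33, 252)]
```

View pics/t11c.png

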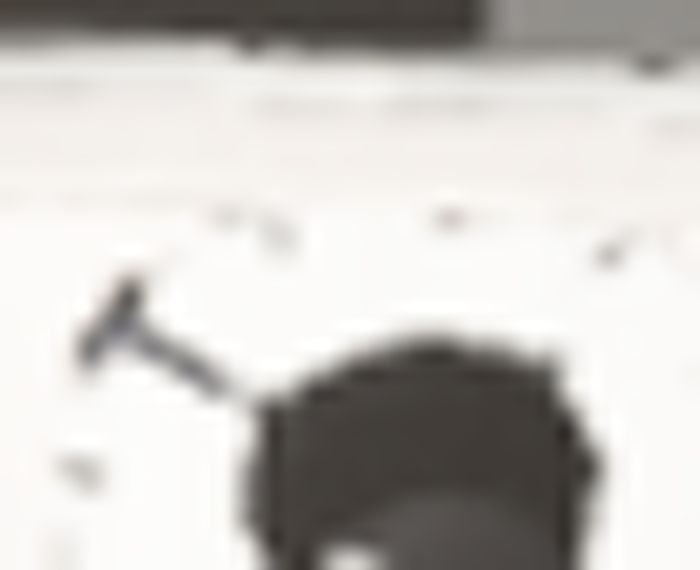

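Run:
```python
from h import *
im=cv2.imread('pics/t11.png'); cv2.imwrite('pics/t11b.png',cv2.resize(im[150:260,170:460],None,fx=2.7,fy=2.7,interpolation=cv2.INTER_CUBIC))
a=cv2.imread('pics/t0.png').astype(int);d=np.abs(im.astype(int)-a).sum(2)
for nm,(x0,x1,y0,y1) in dict(marker=(320,375,228,242),bell=(240,272,195,232),tape=(415,455,192,230),card=(175,208,225,253)).items(): print(nm,d[y0:y1,x0:x1].mean().round(1),d[y0:y1,x0:x1].max())
```

```text
marker 3.5 9
bell 17.2 357
tape 25.1 290
card 2.8 9
```

View pics/t11b.png

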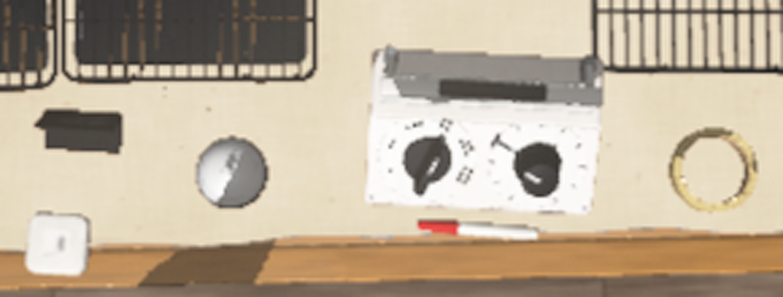

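```bash
python3 -c "
from workcell import robot
print(robot.close_job())"
```

```text
the job is handed in; nothing more can be done
None
```

I set the selector first, then the time knob, and handed the job in at about 30 s with the arm parked clear of everything.

- **Selector:** I clicked it round from one pip. The camera pictures after letting go show the bar at the four-pip setting.
- **Time knob:** I turned it in four grips. In the last top picture the rib's tip measures about −63° and the clip's inner end about −63°.
- **Checks that disagree:** Judged by directions instead, the knob's bright line reads about −61° and the clip's length about −58°. The alignment is therefore good to about 2–3° by my measurement. The scene camera's reading of the bright line was unusable.
- **Surroundings:** The clip shows no movement. The marker and card reader areas are unchanged between the first and last pictures. The bell and tape roll areas did change in brightness, which I put down to the arm's reflection and shadow, since both are at the same pixel positions as before.
- **Contact:** My first descent over the selector touched the bar's top with about 10 N. I backed off and approached again. Readings taken between moves otherwise stayed at about 7 N or less.

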